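# Square a build plate into its scraping stop

## Task

Push the build plate that carries the pink printed planter along the bench into the orange corner stop, until it sits squarely with its far edge flush against the far fence and its left edge flush against the side fence, flat on the bench. Only push the plate with the fingers: never lift or tip it, and do not touch the planter, which is still stuck to it. Leave everything else on the bench where it is.

Things in the scene. Friction and masses are not known exactly. Their poses are not given: they have to be found in the camera images.
- stop: Orange L-shaped corner stop fixed to the bench, fences 22 mm high, 20 mm thick. Origin: inner corner at bench height; x away from the robot (turned up to 0.2 rad), y left, z up. Far fence's inner face: plane x = 0, y from -170 mm to 0. Side fence's (left) inner face: plane y = 0, x from -150 mm to 0. Home, the plate's centre is at x = y = -60 mm, axes parallel to the stop's.
- plate: Loose square aluminium build plate, black top, 120 x 120 x 12 mm, 0.5 to 0.75 kg, flat on the bench; slides under 2 to 10 N. Origin: centre of its underside; x towards its far edge, y its left edge, z up. Starts 30 to 70 mm short of home towards the far fence, 30 to 100 mm towards the side fence, turned up to 0.35 rad from the stop.
- plate_corner (a point): The plate's far left corner (the one that goes into the inner corner of the stop), half-way up its 12 mm edge.
- planter: Pink printed planter stuck on the plate (fixed to it), round, 48 mm wide, 46 mm high, its top 58 mm above the bench. Origin: centre of its foot, 12 mm above the bench, 8 mm towards the plate's far edge and 10 mm towards its left edge from the plate's centre. Not to be touched.
- spool: Bystander: filament spool lying flat, black flanges and pink filament, 200 mm across, 60 mm high; origin at the centre of its underside.
- glue: Bystander: upright glue stick with a blue cap, 28 mm across, 85 mm high, behind the far fence; origin at the centre of its underside.
- pot: Bystander: green printed cup, 56 mm across, 55 mm high, behind the far fence; origin at the centre of its underside.
- gear: Bystander: yellow printed gear lying flat, 61 mm across, 12 mm thick, left of the side fence; origin at the centre of its underside.
- scraper: Bystander: scraper (flat spatula) 200 mm long, lying at the near left; origin under its middle, x axis along it.
- caliper: Bystander: steel caliper 230 mm long with a black slider, lying at the left; origin under its middle, x axis along the beam.
- driver: Bystander: screwdriver 170 mm long lying at the right; origin under its middle, x axis along it.
Not all that is in view belongs to the job. What is shaped like the plate but brown is not meant.

How it is judged:
At the end, for the whole second after the job is handed in: The plate lies flat and still on the bench with its far left corner within 4 mm of both fences and its edges parallel to them within 0.04 rad; nothing else has been moved (x of plate_corner in the frame of stop between -0.004 and 0.003 m and y of plate_corner in the frame of stop between -0.004 and 0.003 m and angle between the x axis of plate and the x axis of stop, either way round below 0.04 rad and height (world z) of plate below 0.002 m and angle between plate's own z axis and vertical below 0.03 rad and linear speed of plate below 0.01 m/s); the robot touches nothing.
It fails at once if the plate is lifted off the bench or tipped (over 8 mm or 0.12 rad) (height (world z) of plate above 0.008 m or angle between plate's own z axis and vertical above 0.12 rad).
It fails at once if the planter is touched (contact force between any of the fingers, the arm and planter above 0.3 N).
It fails at once if another thing on the bench is moved by more than 15 mm (distance of any of spool, glue, pot, gear, scraper, caliper, driver from where it was at the start of the episode above 0.015 m).
It also fails if it takes over 58 s, if anything falls off the work surface, if the arm or the gripper's body presses on something with over 40 N, if the wrist force passes 120 N, or if a joint passes its speed limit or range.

## Robot

A 6-joint arm with a two-finger parallel gripper is mounted at the origin on the work surface. World frame = base frame: x ahead of the robot, y to its left, z up, the work surface at z = 0. Lengths are in m, angles in rad, forces in N, time in s.
With the tool pointing down it reaches from about 0.25 to 0.85 m from the base axis. Payload 12.5 kg.
Tool frame: the origin (TCP) lies at the very end of the fingers, on their centre line; the grasp point (between the pads) lies 19 mm behind it; z points along the fingers, x is the direction in which the jaws open and shut, and the axes are right-handed (so a half turn about z gives the same grasp; the last joint's range is limited). The gripper opens to 93 mm and grips with 3 to 60 N. Pads are 15 mm wide; open, the fingers measure 128 mm over their backs; the gripper's body (75 mm by 188 mm) begins 65 mm behind the grasp point.
Start: joints at [1.141, 0.351, 1.652, -0, 1.139, -0.085], TCP at [0.186, 0.518, 0.219] pointing down, gripper open.
Joint ranges: [-2.75, 2.75], [-0.79, 2.1], [0.01, 2.65], [-1.57, 4.71], [0.07, 3.14], [-2.87, 2.87]. Speed limits (rad/s): [2.22, 2.22, 2.79, 3.14, 3.14, 3.14].

## Interface

Orientations are given as a 3x3 rotation matrix whose columns are the frame's x, y, z axes.
In Python, from workcell import robot gives the robot as it stands.
- The arm moves only by the tool jog_arm, never from a script. Its argument "series" is a list of rows, each a list of 3 entries, a list of its own where there are three numbers: the shift along the tool's x, y, z in mm, then the turn, a rotation vector about the tool's x, y, z in rad, then the opening, from -1 (shut) to 1 (fully open). In form: [[[x, y, z], [wx, wy, wz], hand], ...]. A call has 1 to 20 rows; each row shifts and turns the commanded pose from where the row before left it, along the tool's axes as they then stand; what a row does not reach is not made up. A row lasts 1/12 s, in which the tool goes at most 41.7 mm and 7.16 degrees, less where a joint would pass 70% of its speed; a pose out of reach is approached as far as the arm can. A call is refused whole if a number of a shift passes 41.7 or a number of a turn 0.125, either way. A call with a gripper value outside its range is refused whole. The fingers move at their own pace and stop on an object; "squeeze" is the grip in N (left out, the last holds). Time passes only in rows, so rows that do not move let the fingers close. It gives the time, the measured TCP pose, the force and the opening at its end, in the units of the state.
- robot.get_state(): the state, without advancing time (a new reading comes with each control period).
- robot.read_camera(name): name is "scene" or "top" or "wrist"; returns a dict with "color" (420x560x3 uint8, red, green, blue), "range_z" (420x560 float32, m along the optical axis (not along the pixel's ray), 0 where there is no reading), "fx", "fy", "cx", "cy" (pixels), "extrinsics" (4x4, takes a point from world to camera coordinates). Camera axes: x right, y down, z forward; pixel columns grow to the right and rows downward; lengths in m; the calibration is good to about 2 mm. A picture is of the moment at which its call begins.
- robot.close_job(): hands the job in, once; it reports no verdict.
Trained networks look in the newest picture that a camera, given by its name, has taken for a name from the list of things; names that differ only in an ending like _2 or _b are one class to them, and where a whole thing is asked for, a point or a joint stands for the part that bears it (a point fixed in the world has none). Each returns a list of dicts, best first, with "score" (0 to 1); they miss things now and then, are a little off and sometimes report something else, mostly with a low value. They report only what shows in the picture. A call takes as long as a camera call. They do not tell look-alikes from the thing itself.
- robot.cut_out(camera, thing): "mask" (420x560 bool, what is visible of it) and "box" ([left, top, right, bottom] in pixels, round what is visible of it).
- robot.mark_of(camera, thing): "location" ([column, row] in pixels: a listed point, or the origin of a listed thing).
The state is a dict: "t": time; "joint_pos": joint angles; "qd": joint speeds; "effort": joint torques, N m; "tcp_pos": TCP position; "tcp_rot": TCP orientation; "ft_force": force on the tool from outside, world axes, zero at the start; "ft_torque": the same for the moment, N m; "finger_gap": opening from 0.0 (shut) to 1.0 (fully open).
Only numpy, scipy, OpenCV 4.12 (cv2) and the standard library are available. Lean on these libraries where they do the work, as an engineer would, in place of code of your own. Each camera call takes 0.05 s, during which the arm holds its last target.

## Working session

There is one attempt and no reset: what is moved stays moved. The work goes in short steps, Python scripts to look and compute and a tool call to move; the robot and the scene stay as the last step left them, time stands still between calls to the robot, and variables do not carry over. Pictures are saved under pics/ and viewed, and the job is handed in when it is done.

Besides the shell and the picture viewer there is one more tool, called after "Request:" by a JSON object that holds its "op" and its "data". jog_arm: Moves the arm, as the interface text tells. Its arguments: {"type":"object","properties":{"series":{"type":"array","items":{"type":"array"}},"squeeze":{"type":"number"}},"required":["series"]}

```bash
mkdir -p pics; ls
python3 - <<'E'
from workcell import robot
import cv2
for c in ("scene","top"):
    d=robot.read_camera(c); cv2.imwrite(f"pics/{c}0.png",d["color"][:,:,::-1])
    print(c,d["fx"],d["cx"],d["cy"],d["extrinsics"].round(3).tolist())
    for n in ("stop","plate","plate_corner","planter","spool"):
        for r in robot.mark_of(c,n)[:3]: print(n,r)
s=robot.get_state();print(s["t"],s["tcp_pos"],s["tcp_rot"],s["ft_force"])
E
```

```text
pics
scene 424.2623056176283 280.33506689481226 205.4824448466493 [[-0.273, 0.962, 0.021, 0.153], [0.617, 0.192, -0.763, -0.281], [-0.738, -0.195, -0.646, 1.477], [0.0, 0.0, 0.0, 1.0]]
stop {'location': [311.2, 271.5], 'score': 0.73}
stop {'location': [322.9, 293.9], 'score': 0.18}
plate {'location': [415.8, 166.8], 'score': 0.95}
plate {'location': [222.3, 136.3], 'score': 0.73}
plate {'location': [264.0, 170.5], 'score': 0.68}
plate_corner {'location': [283.0, 252.0], 'score': 0.92}
plate_corner {'location': [195.5, 141.6], 'score': 0.9}
plate_corner {'location': [387.7, 163.5], 'score': 0.73}
planter {'location': [216.9, 133.0], 'score': 0.77}
planter {'location': [412.9, 163.1], 'score': 0.68}
planter {'location': [280.8, 229.3], 'score': 0.66}
spool {'location': [122.0, 204.9], 'score': 0.9}
top 405.6407303108832 282.5798882928643 208.8271662712558 [[0.001, -1.0, 0.013, -0.03], [-0.98, -0.003, -0.197, 0.49], [0.197, -0.013, -0.98, 1.214], [0.0, 0.0, 0.0, 1.0]]
stop {'location': [244.9, 159.0], 'score': 0.66}
plate {'location': [172.3, 313.0], 'score': 0.98}
plate {'location': [279.1, 189.7], 'score': 0.96}
plate {'location': [311.0, 265.2], 'score': 0.86}
plate_corner {'location': [394.3, 292.4], 'score': 0.97}
plate_corner {'location': [268.4, 167.8], 'score': 0.83}
plate_corner {'location': [296.7, 240.0], 'score': 0.64}
planter {'location': [173.5, 313.3], 'score': 0.73}
planter {'location': [367.1, 251.3], 'score': 0.73}
planter {'location': [278.8, 189.9], 'score': 0.61}
spool {'location': [402.0, 183.8], 'score': 0.66}
spool {'location': [369.5, 251.9], 'score': 0.59}
0.6 [0.1858955  0.51762619 0.2186441 ] [[ 3.38024359e-01  9.41137361e-01  1.53142184e-05]
 [ 9.41137361e-01 -3.38024359e-01  2.30299110e-05]
 [ 2.68508885e-05  6.62811218e-06 -1.00000000e+00]] [ 0.33641412 -0.36202193  0.63547229]
```

View pics/top0.png

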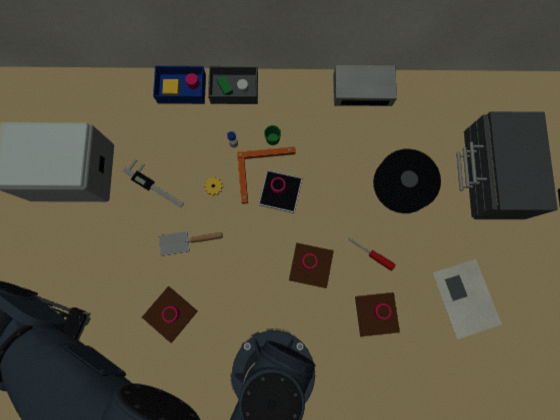

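View pics/scene0.png

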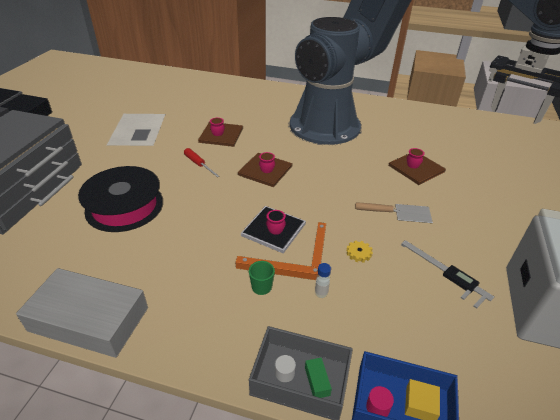

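The candidates are the black plate at top (280,191) and three brown look-alikes at (311,265), (377,314) and (170,314). The description says black top, so I choose (280,191), next to the orange stop. Next I'll measure it and check a close crop.

```bash
cat > h.py <<'E'
import numpy as np, cv2
from workcell import robot
def unproj(d,uv,z):
    uv=np.atleast_2d(np.asarray(uv,float)); E=d["extrinsics"]; R=E[:3,:3]; t=E[:3,3]
    r=np.c_[(uv[:,0]-d["cx"])/d["fx"],(uv[:,1]-d["cy"])/d["fy"],np.ones(len(uv))]@R
    c=-R.T@t; s=(z-c[2])/r[:,2]; return c+r*s[:,None]
def proj(d,P):
    P=np.atleast_2d(P); E=d["extrinsics"]; q=P@E[:3,:3].T+E[:3,3]
    return np.c_[q[:,0]/q[:,2]*d["fx"]+d["cx"],q[:,1]/q[:,2]*d["fy"]+d["cy"]]
def cloud(d):
    h,w=d["range_z"].shape; v,u=np.mgrid[:h,:w]; Z=d["range_z"]
    q=np.stack([(u-d["cx"])/d["fx"]*Z,(v-d["cy"])/d["fy"]*Z,Z],-1); E=d["extrinsics"]
    return (q-E[:3,3])@E[:3,:3]
def orange(d):
    hsv=cv2.cvtColor(d["color"],cv2.COLOR_RGB2HSV); return ((hsv[...,0]>=4)&(hsv[...,0]<=14)&(hsv[...,1]>170)&(hsv[...,2]>120))
def pick(camera,thing,uv):
    rs=[r for r in robot.cut_out(camera,thing)]
    best=None
    for r in rs:
        b=r["box"]
        if b[0]<=uv[0]<=b[2] and b[1]<=uv[1]<=b[3] and r["mask"][int(uv[1]),int(uv[0])]: return r
    return None
E
python3 - <<'E'
from h import *
d=robot.read_camera("top")
cv2.imwrite("pics/crop0.png",cv2.resize(d["color"][120:230,200:320,::-1],None,fx=5,fy=5,interpolation=cv2.INTER_CUBIC))
P=cloud(d)
print("bench z",np.median(P[230:240,240:280,2]))
rs=robot.cut_out("top","plate")
for r in rs:
    print(r["score"],r["box"],r["mask"].sum())
    m=r["mask"]; v,u=np.nonzero(m)
    W=unproj(d,np.c_[u,v],0.012)[:,:2]
    (c,s,a)=cv2.minAreaRect((W*1000).astype(np.float32)); print(c,s,a)
for r in robot.cut_out("top","stop"): print("stop",r["score"],r["box"])
for n in "spool glue pot gear scraper caliper driver".split():
    for r in robot.mark_of("top",n)[:2]: print(n,r["score"],unproj(d,r["location"],0)[0].round(3))
E
```

```text
bench z 0.0005458367273414337
0.79 [287.0, 244.7, 332.4, 288.8] 1554
(320.5193176269531, -117.5607681274414) (125.11524963378906, 125.37347412109375) 77.70376586914062
0.79 [356.0, 293.0, 398.8, 334.8] 1598
(172.04696655273438, -317.8387451171875) (119.85397338867188, 122.33899688720703) 5.79415225982666
0.64 [145.9, 284.1, 195.7, 342.7] 1583
(172.39361572265625, 314.5405578613281) (119.10230255126953, 121.08045196533203) 50.913455963134766
0.58 [259.6, 168.9, 301.2, 216.7] 1326
(557.1859130859375, -21.373985290527344) (119.40210723876953, 121.63909912109375) 76.97156524658203
stop 0.73 [237.9, 145.6, 295.3, 204.9]
spool 0.55 [ 0.583 -0.422  0.   ]
glue 0.58 [0.715 0.13  0.   ]
pot 0.69 [0.575 0.395 0.   ]
pot 0.52 [0.734 0.005 0.   ]
gear 0.5 [0.574 0.393 0.   ]
scraper 0.84 [0.399 0.26  0.   ]
scraper 0.64 [ 0.561 -0.019  0.   ]
caliper 0.85 [0.57  0.403 0.   ]
driver 0.78 [ 0.36  -0.313  0.   ]
```

View pics/crop0.png

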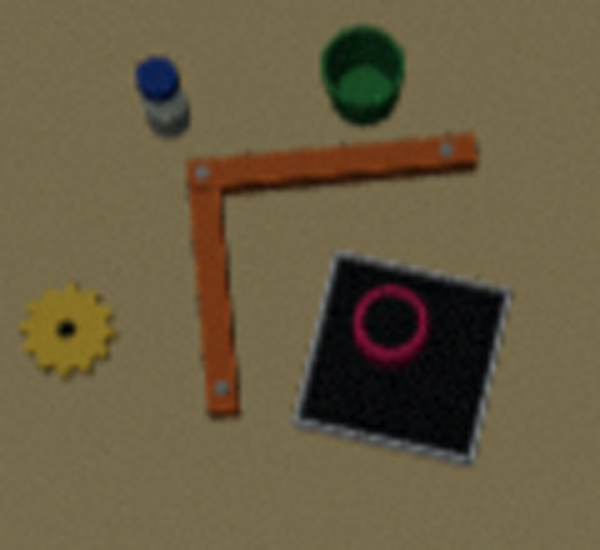

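The crop shows the black plate with the pink planter, and its orientation. Now I'll fit the stop and plate poses.

```bash
cat >> h.py <<'E'
from scipy.optimize import minimize
def rot(a): return np.array([[np.cos(a),-np.sin(a)],[np.sin(a),np.cos(a)]])
def fitL(d,near,rad=0.3,x0=None):
    """fit stop's L (top at z=.022) to orange pixels"""
    m=orange(d); v,u=np.nonzero(m); W=unproj(d,np.c_[u,v],0.022)[:,:2]
    W=W[np.linalg.norm(W-near,axis=1)<rad]
    def sd(p):
        q=(W-p[:2])@rot(p[2])
        def box(x0,x1,y0,y1):
            dx=np.maximum(x0-q[:,0],q[:,0]-x1); dy=np.maximum(y0-q[:,1],q[:,1]-y1)
            return np.hypot(np.maximum(dx,0),np.maximum(dy,0))
        return np.minimum(box(0,.02,-.17,.02),box(-.15,.02,0,.02))
    f=lambda p: (sd(p)**2).mean()*1e6
    best=min((minimize(f,[*(near if x0 is None else x0[:2]),a],method="Nelder-Mead",options=dict(maxiter=3000,xatol=1e-5,fatol=1e-6)) for a in (-.1,0.,.1)),key=lambda r:r.fun)
    return best.x,best.fun,len(W)
def plate_fit(d,mask):
    v,u=np.nonzero(mask); W=unproj(d,np.c_[u,v],0.012)[:,:2]
    c,s,a=cv2.minAreaRect((W*1000).astype(np.float32))
    a=np.deg2rad(a); a=(a+np.pi/4)%(np.pi/2)-np.pi/4
    return np.array(c)/1000,np.array(s),a
def instop(S,p): return (np.asarray(p)-S[:2])@rot(S[2])
E
python3 - <<'E'
from h import *
for cam in ("top","scene"):
    d=robot.read_camera(cam)
    m=orange(d)
    S,f,n=fitL(d,np.array([.66,.08])); print(cam,S.round(4),f,n)
    r0=[244,155] 
    uv=proj(d,[[.54,-.05,.012]])[0]
    r=pick(cam,"plate",uv)
    if r is None: print("none");continue
    c,s,a=plate_fit(d,r["mask"]); print(c,s,a, "rel", instop(S,c).round(4), a-S[2], "corner", instop(S,c+rot(a)@[.06,.06]).round(4))
E
```

```text
top [0.6659 0.1    0.1054] 0.0 30
[ 0.55764819 -0.02131492] [120.67728424 120.11382294] -0.23809738725549856 rel [-0.1204 -0.1092] -0.3434775477547396 corner [-0.0437 -0.0729]
scene [0.6791 0.0996 0.0906] 6.109225296663141 1044
[ 0.56249054 -0.01675982] [122.71547699 131.12478638] -0.20992686871880384 rel [-0.1266 -0.1053] -0.300505811977158 corner [-0.0515 -0.0658]
```

Run:
```python
import re
s=open('h.py').read().replace("(hsv[...,1]>170)&(hsv[...,2]>120)","(hsv[...,1]>165)&(hsv[...,2]>85)"); open('h.py','w').write(s)
from h import *
for cam in ("top","scene"):
    d=robot.read_camera(cam); m=orange(d)
    S,f,n=fitL(d,np.array([.66,.08]),.22); print(cam,S.round(4),f,n,orange(d).sum())
    cc=d["color"].copy()
    L=[[0,0],[0,-.17],[.02,-.17],[.02,.02],[-.15,.02],[-.15,0]]
    P=np.array([S[:2]+rot(S[2])@np.array(l) for l in L]); p=proj(d,np.c_[P,np.full(6,.022)])
    x,y=(p.min(0)-40).astype(int); 
    o=cv2.resize(cc[y:y+120,x:x+150],None,fx=5,fy=5)
    o2=((p-[x,y]+.5)*5-.5); cv2.polylines(o,[o2.astype(np.int32)],True,(0,255,255),1); cv2.imwrite(f"pics/fit_{cam}.png",o[:600,:,::-1])
```

```text
top [0.6675 0.0991 0.1077] 0.0 528 538
scene [0.679  0.0995 0.0887] 6.386980245955962 1059 1061
```

View pics/fit_top.png

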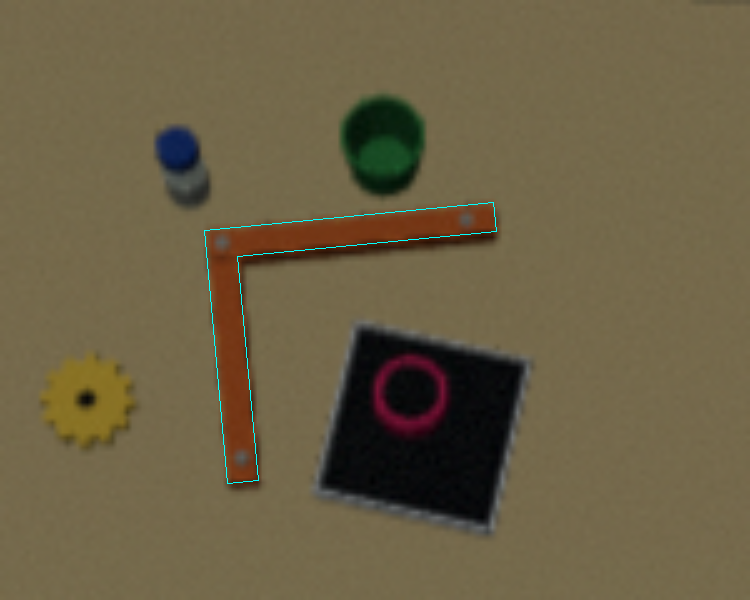

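Request:
{"op": "jog_arm", "data": {"series": [[[-21.3, 21.5, 0], [0, 0, 0], 1], [[-21.3, 21.5, 0], [0, 0, 0], 1], [[-21.3, 21.5, 0], [0, 0, 0], 1], [[-21.3, 21.5, 0], [0, 0, 0], 1], [[-21.3, 21.5, 0], [0, 0, 0], 1], [[-21.3, 21.5, 0], [0, 0, 0], 1], [[-21.3, 21.5, 0], [0, 0, 0], 1], [[-21.3, 21.5, 0], [0, 0, 0], 1], [[-21.3, 21.5, 0], [0, 0, 0], 1], [[-21.3, 21.5, 0], [0, 0, 0], 1], [[-21.3, 21.5, 0], [0, 0, 0], 1], [[-21.3, 21.5, 0], [0, 0, 0], 1], [[-21.3, 21.5, 0], [0, 0, 0], 1], [[-21.3, 21.5, 0], [0, 0, 0], 1], [[-21.3, 21.5, 0], [0, 0, 0], 1], [[-21.3, 21.5, 0], [0, 0, 0], 1], [[-21.3, 21.5, 0], [0, 0, 0], 1], [[-21.3, 21.5, 0], [0, 0, 0], 1], [[-21.3, 21.5, 0], [0, 0, 0], 1], [[-21.3, 21.5, 0], [0, 0, 0], 1]]}}

```text
t: 3.07
tcp_pos: [0.447, -0.0302, 0.2188]
tcp_rot: [[0.338, 0.941, 0.0], [0.941, -0.338, -0.0], [0.0, 0.0, -1.0]]
ft_force: [0.1, -0.0, 0.2]
finger_gap: 0.998
```

Request:
{"op": "jog_arm", "data": {"series": [[[0, 0, 0], [0, 0, -0.09], 1], [[0, 0, 0], [0, 0, -0.09], 1], [[0, 0, 0], [0, 0, -0.09], 1], [[0, 0, 0], [0, 0, -0.09], 1], [[0, 0, 0], [0, 0, -0.09], 1], [[0, 0, 0], [0, 0, 0], 1]]}}

```text
t: 3.57
tcp_pos: [0.4466, -0.0287, 0.2187]
tcp_rot: [[-0.109, 0.994, 0.0], [0.994, 0.109, -0.0], [-0.0, 0.0, -1.0]]
ft_force: [0.1, 0.1, -0.2]
finger_gap: 1.001
```

Run:
```python
from h import *
s=robot.get_state(); print(s["t"],s["tcp_pos"],s["tcp_rot"].round(4),s["ft_force"],s["joint_pos"].round(2),s["finger_gap"])
for c in ("wrist","top"):
    d=robot.read_camera(c); cv2.imwrite(f"pics/{c}1.png",d["color"][:,:,::-1])
    print(np.linalg.inv(d["extrinsics"]).round(3))
```

```text
3.5667 [ 0.44657782 -0.02869425  0.21869359] [[-1.089e-01  9.941e-01  1.000e-04]
 [ 9.941e-01  1.089e-01 -0.000e+00]
 [-1.000e-04  1.000e-04 -1.000e+00]] [ 0.11258063  0.08148785 -0.15769641] [-0.17  0.16  1.9  -0.    1.08 -1.85] 1.0010791049845496
[[-0.109  0.964  0.244  0.378]
 [ 0.994  0.105  0.028 -0.036]
 [ 0.001  0.245 -0.969  0.385]
 [ 0.     0.     0.     1.   ]]
[[ 1.000e-03 -9.800e-01  1.970e-01  2.410e-01]
 [-1.000e+00 -3.000e-03 -1.300e-02 -1.300e-02]
 [ 1.300e-02 -1.970e-01 -9.800e-01  1.287e+00]
 [ 0.000e+00  0.000e+00  0.000e+00  1.000e+00]]
```

View pics/wrist1.png

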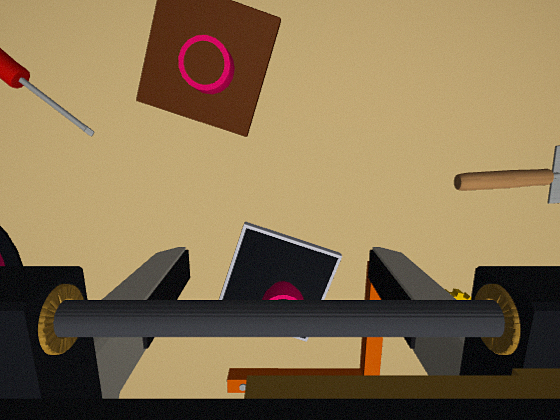

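The wrist view shows the black plate's near edge (corners at about (245,223) and (342,255)), with the orange stop behind the fingers.

Run:
```python
from h import *
d=robot.read_camera("wrist")
print(unproj(d,[[245,223],[342,255]],0.012).round(4))
P=cloud(d); m=orange(d); v,u=np.nonzero(m); print(len(u))
Q=P[m]; print(np.percentile(Q,[0,5,50,95,100],axis=0).round(3))
# inner edge of side fence: min col per row, at z~top
for r in range(300,368,10):
    c=u[v==r]
    if len(c): print(r,c.min(),c.max(),unproj(d,[[c.min(),r]],0.022)[0].round(4),unproj(d,[[c.min(),r]],0.0)[0].round(4),P[r,c.min()+2].round(3))
for c in range(230,360,20):
    k=v[(u==c)]
    if len(k): print(c,k.min(),P[k.min()+2,c].round(3),unproj(d,[[c,k.min()]],0.0)[0].round(4))
d=robot.read_camera("top"); r=pick("top","plate",proj(d,[[.54,-.05,.012]])[0])
# refine stop by rendered overlap
m=orange(d).astype(np.float32)
L=np.array([[0,0],[0,-.17],[.02,-.17],[.02,.02],[-.15,.02],[-.15,0]])
def ren(p):
    M=np.zeros((420*4,560*4),np.uint8)
    XY=p[:2]+L@rot(p[2]).T
    for z in (.022,):
        q=(proj(d,np.c_[XY,np.full(6,z)])+.5)*4
        cv2.fillPoly(M,[np.round(q*16).astype(np.int32)],255,shift=4)
    return cv2.resize(M,(560,420),interpolation=cv2.INTER_AREA)/255.
f=lambda p:((ren(p)-m)**2).sum()
b=None
for x0 in ([.667,.099,.1],[.67,.1,.09],[.67,.098,.11]):
    o=minimize(f,x0,method="Nelder-Mead",options=dict(initial_simplex=[x0,[x0[0]+.004,*x0[1:]],[x0[0],x0[1]+.004,x0[2]],[*x0[:2],x0[2]+.02]]))
    print(o.x,o.fun)
```

```text
[[ 0.4844 -0.0621  0.012 ]
 [ 0.5114  0.0525  0.012 ]]
11242
[[ 0.263 -0.328 -0.001]
 [ 0.273 -0.165  0.011]
 [ 0.33  -0.095  0.012]
 [ 0.667  0.1    0.059]
 [ 0.704  0.129  0.385]]
340 367 383 [0.6124 0.0961 0.022 ] [0.6266 0.1041 0.    ] [0.612 0.098 0.022]
350 367 382 [0.6261 0.0984 0.022 ] [0.6411 0.1065 0.    ] [0.625 0.1   0.023]
360 366 381 [0.64   0.0995 0.022 ] [0.6559 0.1077 0.    ] [0.64  0.102 0.022]
230 2 [ 0.266 -0.094  0.012] [ 0.2605 -0.0958  0.    ]
250 10 [ 0.271 -0.074  0.013] [ 0.2656 -0.0753  0.    ]
270 16 [ 0.274 -0.054  0.013] [ 0.2689 -0.0548  0.    ]
290 368 [0.677 0.011 0.005] [0.6779 0.0108 0.    ]
310 368 [0.675 0.036 0.004] [0.6752 0.0368 0.    ]
330 368 [0.671 0.062 0.006] [0.6726 0.0628 0.    ]
350 368 [0.669 0.088 0.005] [0.67   0.0888 0.    ]
[0.66778596 0.09946791 0.10671834] 99.38903498654363
[0.6674382  0.09864956 0.10052114] 99.16878123798539
[0.66775269 0.09871025 0.10476369] 95.1600153787005
```

Request:
{"op": "jog_arm", "data": {"series": [[[0, 0, 28], [0, 0, 0.006], 1], [[0, 0, 28], [0, 0, 0], 1], [[0, 0, 28], [0, 0, 0], 1], [[0, 0, 28], [0, 0, 0], 1], [[0, 0, 28], [0, 0, 0], 1], [[0, 0, 28], [0, 0, 0], 1], [[0, 0, 28], [0, 0, 0], 1], [[0, 0, 10], [0, 0, 0], 1], [[0, 0, 7], [0, 0, 0], 1], [[0, 0, 0], [0, 0, 0], 1], [[0, 0, 0], [0, 0, 0], 1]]}}

```text
t: 4.73
tcp_pos: [0.4472, -0.0287, 0.0065]
tcp_rot: [[-0.099, 0.995, 0.001], [0.995, 0.099, -0.0], [-0.0, 0.001, -1.0]]
ft_force: [0.6, 0.0, 1.1]
finger_gap: 1.003
```

Request:
{"op": "jog_arm", "data": {"series": [[[0, 4, 1.5], [0, 0, 0], 1], [[0, 6, 0], [0, 0, 0], 1], [[0, 6, 0], [0, 0, 0], 1], [[0, 5, 0], [0, 0, 0], 1], [[0, 4, 0], [0, 0, 0], 1], [[0, 4, 0], [0, 0, 0], 1], [[0, 4, 0], [0, 0, 0], 1], [[0, 4, 0], [0, 0, 0], 1], [[0, 4, 0], [0, 0, 0], 1], [[0, 4, 0], [0, 0, 0], 1], [[0, 4, 0], [0, 0, 0], 1], [[0, 4, 0], [0, 0, 0], 1], [[0, 4, 0], [0, 0, 0], 1], [[0, 4, 0], [0, 0, 0], 1]]}}

```text
t: 5.9
tcp_pos: [0.5069, -0.0226, 0.0039]
tcp_rot: [[-0.099, 0.995, -0.002], [0.995, 0.099, 0.0], [0.0, -0.002, -1.0]]
ft_force: [-4.2, -0.3, 0.7]
finger_gap: 0.995
```

```bash
cat > look.py <<'E'
from h import *
import sys
S=np.array([.668,.1005,.103])
n=sys.argv[1]
s=robot.get_state(); print(round(s["t"],2),"tcp stop",instop(S,s["tcp_pos"][:2]).round(4),s["tcp_pos"].round(4),"F",s["ft_force"].round(1))
d=robot.read_camera("top")
cv2.imwrite(f"pics/top_{n}.png",cv2.resize(d["color"][120:240,200:340,::-1],None,fx=5,fy=5,interpolation=cv2.INTER_CUBIC))
w=robot.read_camera("wrist"); cv2.imwrite(f"pics/wrist_{n}.png",w["color"][:,:,::-1])
E
python3 look.py 2
```

```text
5.9 tcp stop [-0.1729 -0.1059] [ 0.5069 -0.0226  0.0039] F [-4.2 -0.3  0.7]
```

View pics/top_2.png

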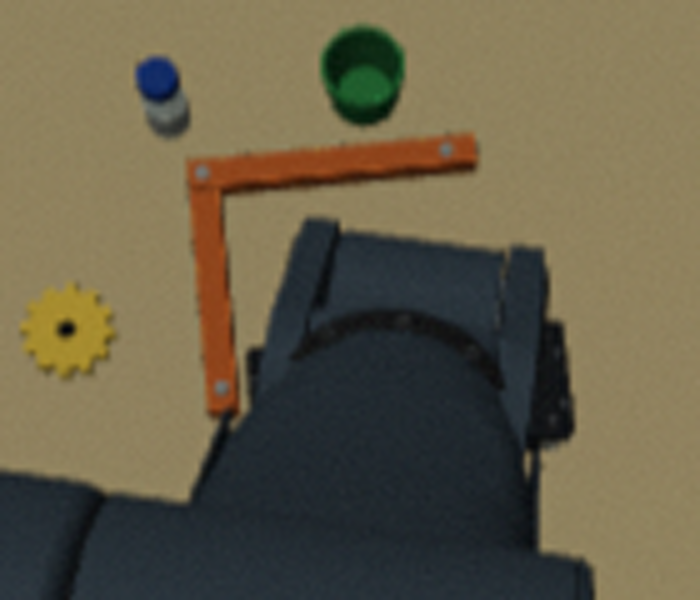

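View pics/wrist_2.png

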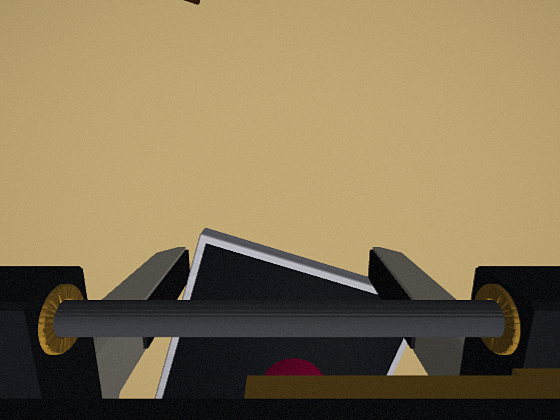

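Run:
```python
from h import *
S=np.array([.668,.1005,.103])
d=robot.read_camera("wrist")
p=unproj(d,[[203,230],[375,285],[163,390]],0.012)[:,:2]; print(p,instop(S,p))
a=p[1]-p[0]; print("ang",np.arctan2(-a[0],a[1])-S[2])
a=p[2]-p[0]; print("ang",np.arctan2(a[1],a[0])-S[2])
```

```text
[[ 0.48960243 -0.0603217 ]
 [ 0.50990332  0.02695416]
 [ 0.58299612 -0.07795106]] [[-0.19398746 -0.14162689]
 [-0.16482063 -0.05690088]
 [-0.10290135 -0.16876538]]
ang -0.33154214905393936
ang -0.2895686994650014
```

Request:
{"op": "jog_arm", "data": {"series": [[[0, -10, 0], [0, 0, 0], 1], [[0, -14, 0], [0, 0, 0], 1], [[0, -14, 0], [0, 0, 0], 1], [[0, -8, 0], [0, 0, 0], 0.29], [[9, 0, 0], [0, 0, 0], 0.29], [[0, 0, 0], [0, 0, 0], 0.29], [[0, 0, 0], [0, 0, 0], 0.29], [[0, 0, 0], [0, 0, 0], 0.29], [[0, 0, 0], [0, 0, 0], 0.29], [[0, 0, 0], [0, 0, 0], 0.29]]}}

```text
t: 6.88
tcp_pos: [0.461, -0.0182, 0.0041]
tcp_rot: [[-0.099, 0.995, 0.0], [0.995, 0.099, -0.0], [-0.0, 0.0, -1.0]]
ft_force: [0.2, 0.3, 1.2]
finger_gap: 0.647
```

```bash
python3 look.py 3
```

```text
6.88 tcp stop [-0.2181 -0.0968] [ 0.461  -0.0182  0.0041] F [0.2 0.3 1.2]
```

View pics/wrist_3.png

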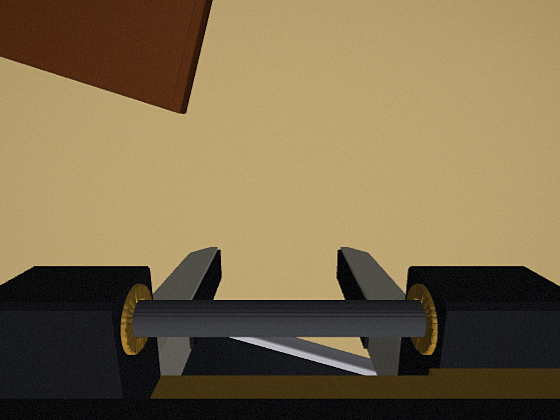

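The plate's near right corner is now behind the right finger (image left), so I'll push.

Request:
{"op": "jog_arm", "data": {"series": [[[0, 5, 0], [0, 0, 0], 0.29], [[0, 5, 0], [0, 0, 0], 0.29], [[0, 4, 0], [0, 0, 0], 0.29], [[0, 4, 0], [0, 0, 0], 0.29], [[0, 4, 0], [0, 0, 0], 0.29], [[0, 4, 0], [0, 0, 0], 0.29], [[0, 4, 0], [0, 0, 0], 0.29], [[0, 4, 0], [0, 0, 0], 0.29], [[0, 4, 0], [0, 0, 0], 0.29], [[0, 4, 0], [0, 0, 0], 0.29], [[0, 4, 0], [0, 0, 0], 0.29], [[0, 0, 0], [0, 0, 0], 0.29]]}}

```text
t: 7.98
tcp_pos: [0.5074, -0.0136, 0.0042]
tcp_rot: [[-0.099, 0.995, 0.001], [0.995, 0.099, -0.0], [-0.0, 0.001, -1.0]]
ft_force: [-1.0, 1.0, -0.1]
finger_gap: 0.646
```

```bash
python3 look.py 4
```

```text
7.98 tcp stop [-0.1714 -0.097 ] [ 0.5074 -0.0136  0.0042] F [-1.   1.  -0.1]
```

View pics/wrist_4.png

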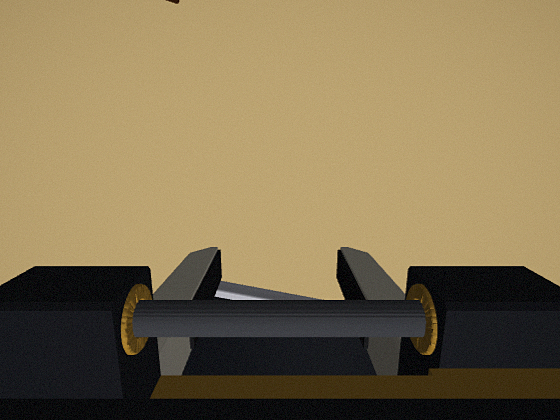

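Request:
{"op": "jog_arm", "data": {"series": [[[0, 3, 0], [0, 0, 0], 0.29], [[0, 3, 0], [0, 0, 0], 0.29], [[0, 3, 0], [0, 0, 0], 0.29], [[0, 3, 0], [0, 0, 0], 0.29], [[0, 3, 0], [0, 0, 0], 0.29], [[0, 3, 0], [0, 0, 0], 0.29], [[0, 3, 0], [0, 0, 0], 0.29], [[0, 3, 0], [0, 0, 0], 0.29], [[0, 3, 0], [0, 0, 0], 0.29], [[0, 3, 0], [0, 0, 0], 0.29], [[0, 0, 0], [0, 0, 0], 0.29]]}}

```text
t: 9.0
tcp_pos: [0.5371, -0.0106, 0.0042]
tcp_rot: [[-0.099, 0.995, 0.001], [0.995, 0.099, 0.0], [-0.0, 0.001, -1.0]]
ft_force: [-1.5, -0.8, 0.2]
finger_gap: 0.646
```

```bash
python3 look.py 5
```

```text
9.0 tcp stop [-0.1417 -0.0971] [ 0.5371 -0.0106  0.0042] F [-1.5 -0.8  0.2]
```

View pics/wrist_5.png

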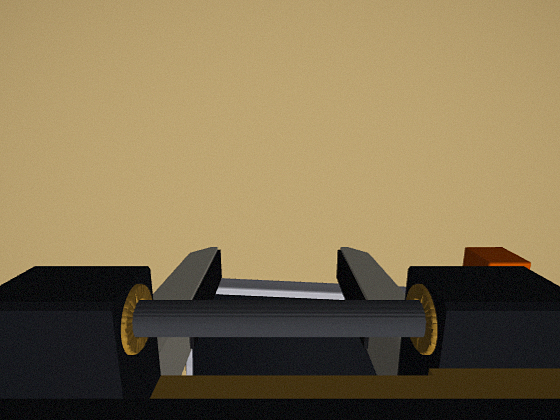

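Request:
{"op": "jog_arm", "data": {"series": [[[0, 3, 0], [0, 0, 0], 0.29], [[0, 3, 0], [0, 0, 0], 0.29], [[0, 3, 0], [0, 0, 0], 0.29], [[0, 0, 0], [0, 0, 0], 0.29], [[0, -6, 0], [0, 0, 0], 0.29], [[0, -20, 0], [0, 0, 0], 0.29], [[0, -20, 0], [0, 0, 0], 0.29], [[0, 0, -30], [0, 0, 0], 0.29], [[0, 0, -40], [0, 0, 0], 0.29], [[0, -30, -40], [0, 0, 0], 0.29], [[0, -30, -40], [0, 0, 0], 0.29], [[0, -30, -20], [0, 0, 0], 0.29], [[0, 0, 0], [0, 0, 0], 0.29]]}}

```text
t: 10.18
tcp_pos: [0.4175, -0.0223, 0.1641]
tcp_rot: [[-0.099, 0.995, 0.005], [0.995, 0.099, -0.001], [-0.001, 0.005, -1.0]]
ft_force: [0.1, 0.3, 0.3]
finger_gap: 0.646
```

```bash
python3 look.py 6
```

```text
10.18 tcp stop [-0.2618 -0.0964] [ 0.4175 -0.0223  0.1641] F [0.1 0.3 0.3]
```

View pics/wrist_6.png

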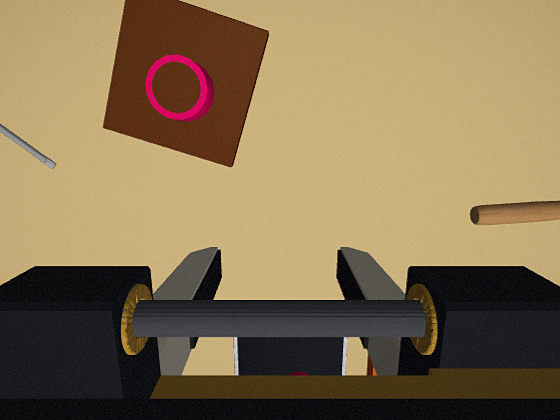

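View pics/top_6.png

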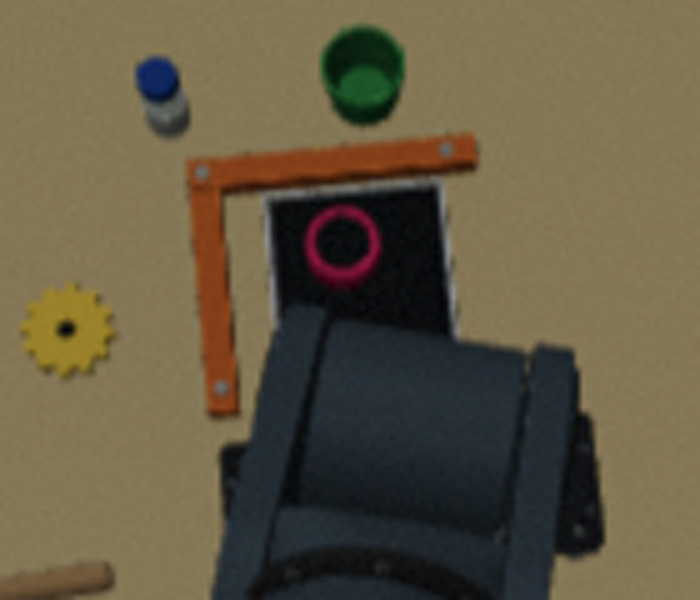

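The plate is now parallel to the stop, about 5 mm from the far fence and 27 mm from the side fence. Next I'll go to its right side.

Request:
{"op": "jog_arm", "data": {"series": [[[-11.1, 24.4, 0], [0, 0, 0], 0.29], [[-11.1, 24.4, 0], [0, 0, 0], 0.29], [[-11.1, 24.4, 0], [0, 0, 0], 0.29], [[-11.1, 24.4, 0], [0, 0, 0], 0.29], [[-11.1, 24.4, 0], [0, 0, 0], 0.29], [[-11.1, 24.4, 0], [0, 0, 0], 0.29], [[-11.1, 24.4, 0], [0, 0, 0], 0.29], [[-11.1, 24.4, 0], [0, 0, 0], 0.29]]}}

```text
t: 10.95
tcp_pos: [0.6245, -0.0915, 0.1585]
tcp_rot: [[-0.099, 0.995, -0.002], [0.995, 0.099, 0.001], [0.001, -0.001, -1.0]]
ft_force: [-0.4, 0.2, -0.2]
finger_gap: 0.644
```

Request:
{"op": "jog_arm", "data": {"series": [[[0, 0, 0], [0, 0, 0.1205], 0.29], [[0, 0, 0], [0, 0, 0.1205], 0.29], [[0, 0, 0], [0, 0, 0.1205], 0.29], [[0, 0, 0], [0, 0, 0.1205], 0.29], [[0, 0, 0], [0, 0, 0.1205], 0.29], [[0, 0, 0], [0, 0, 0.1205], 0.29], [[0, 0, 0], [0, 0, 0.1205], 0.29], [[0, 0, 0], [0, 0, 0.1205], 0.29], [[0, 0, 0], [0, 0, 0.1205], 0.29], [[0, 0, 0], [0, 0, 0.1205], 0.29], [[0, 0, 0], [0, 0, 0.1205], 0.29], [[0, 0, 0], [0, 0, 0.1205], 0.29], [[0, 0, 0], [0, 0, 0.1205], 0.29], [[0, 0, 0], [0, 0, 0], 0.29]]}}

```text
t: 12.12
tcp_pos: [0.6232, -0.091, 0.1588]
tcp_rot: [[0.995, 0.098, -0.002], [0.098, -0.995, 0.001], [-0.001, -0.001, -1.0]]
ft_force: [-0.9, -0.3, 0.2]
finger_gap: 0.647
```

```bash
python3 look.py 7
```

```text
12.12 tcp stop [-0.0642 -0.1859] [ 0.6232 -0.091   0.1588] F [-0.9 -0.3  0.2]
```

View pics/wrist_7.png

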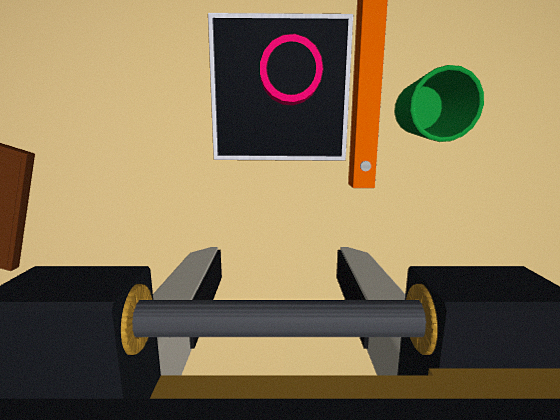

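The wrist view shows the whole plate, with its right edge running from (215,160) to (346,159), and the far fence beside it at column 356. I'll refine both poses from this picture.

Run:
```python
from h import *
S=np.array([.668,.1005,.103])
d=robot.read_camera("wrist")
p=unproj(d,[[215,160],[346,159],[351,15],[209,15]],.012)[:,:2]; q=instop(S,p); print(q.round(4))
print([np.linalg.norm(p[i]-p[i-1]).round(4) for i in range(4)])
f=unproj(d,[[350,187],[359,3]],.022)[:,:2]; print("fence top inner",instop(S,f).round(4))
```

```text
[[-0.1239 -0.1452]
 [-0.0051 -0.1438]
 [-0.0072 -0.0265]
 [-0.1241 -0.027 ]]
[np.float64(0.1183), np.float64(0.1188), np.float64(0.1173), np.float64(0.1169)]
fence top inner [[-0.0022 -0.1677]
 [-0.0032 -0.0208]]
```

Request:
{"op": "jog_arm", "data": {"series": [[[0, 0, 30], [0, 0, -0.004], 0.29], [[0, 0, 30], [0, 0, 0], 0.29], [[0, 0, 30], [0, 0, 0], 0.29], [[0, 0, 30], [0, 0, 0], 0.29], [[0, 0, 20], [0, 0, 0], 0.29], [[0, 0, 12], [0, 0, 0], 0.29], [[0, 0, 0], [0, 0, 0], 0.29]]}}

```text
t: 12.85
tcp_pos: [0.6215, -0.091, 0.0061]
tcp_rot: [[0.994, 0.109, -0.004], [0.109, -0.994, 0.001], [-0.004, -0.001, -1.0]]
ft_force: [-1.3, -0.4, 0.5]
finger_gap: 0.645
```

Request:
{"op": "jog_arm", "data": {"series": [[[0, -6, 0], [0, 0, 0], 0.29], [[0, -6, 0], [0, 0, 0], 0.29], [[0, -6, 0], [0, 0, 0], 0.29], [[0, -6, 0], [0, 0, 0], 0.29], [[0, -4, 0], [0, 0, 0], 0.29], [[0, -4, 0], [0, 0, 0], 0.29], [[0, -4, 0], [0, 0, 0], 0.29], [[0, -4, 0], [0, 0, 0], 0.29], [[0, -4, 0], [0, 0, 0], 0.29], [[0, -3, 0], [0, 0, 0], 0.29], [[0, -2, 0], [0, 0, 0], 0.29], [[0, 0, 0], [0, 0, 0], 0.29]]}}

```text
t: 13.85
tcp_pos: [0.6181, -0.0427, 0.0094]
tcp_rot: [[0.994, 0.108, 0.001], [0.108, -0.994, -0.001], [0.001, 0.001, -1.0]]
ft_force: [0.4, -3.2, 3.1]
finger_gap: 0.643
```

```bash
python3 look.py 8
```

```text
13.85 tcp stop [-0.0643 -0.1373] [ 0.6181 -0.0427  0.0094] F [ 0.4 -3.2  3.1]
```

View pics/wrist_8.png

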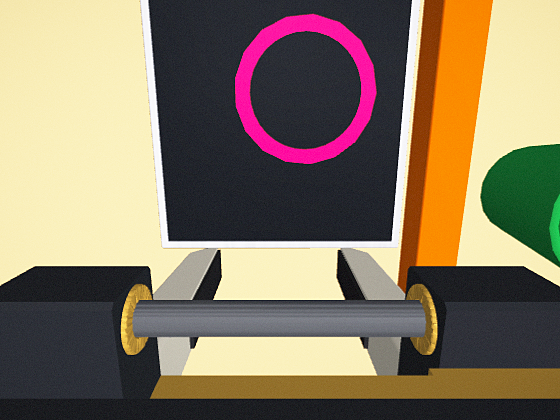

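View pics/top_8.png

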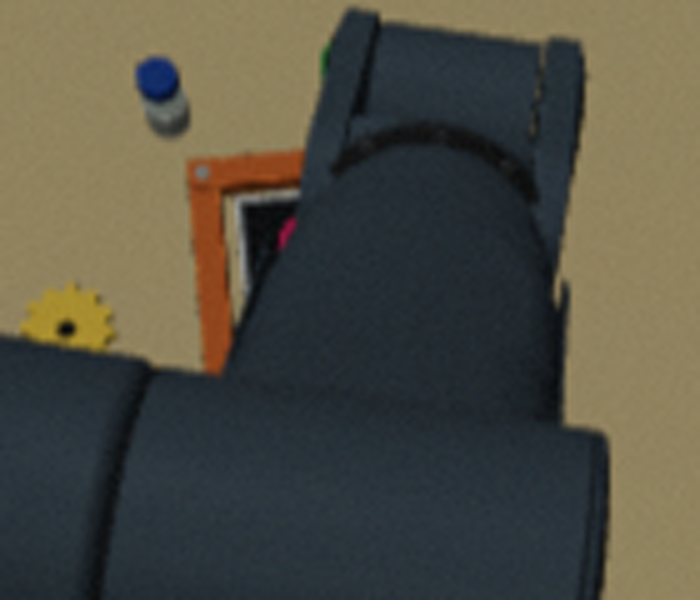

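Request:
{"op": "jog_arm", "data": {"series": [[[0, 3, 0], [0, 0, 0], 0.29], [[0, 0, 4], [0, 0, -0.004], 0.29], [[0, -3, 0], [0, 0, 0], 0.29], [[0, -2, 0], [0, 0, 0], 0.29], [[0, -2, 0], [0, 0, 0], 0.29], [[0, -2, 0], [0, 0, 0], 0.29], [[0, -2, 0], [0, 0, 0], 0.29], [[0, 0, 0], [0, 0, 0], 0.29]]}}

```text
t: 14.62
tcp_pos: [0.6164, -0.0345, 0.0047]
tcp_rot: [[0.994, 0.112, -0.001], [0.112, -0.994, -0.0], [-0.001, 0.0, -1.0]]
ft_force: [0.1, -2.3, -1.9]
finger_gap: 0.648
```

Request:
{"op": "jog_arm", "data": {"series": [[[0, -1, 0], [0, 0, 0.008], 0.29], [[0, -1, 0], [0, 0, 0], 0.29], [[0, -1, 0], [0, 0, 0], 0.29], [[0, 0, 0], [0, 0, 0], 0.29]]}}

```text
t: 14.95
tcp_pos: [0.616, -0.034, 0.0048]
tcp_rot: [[0.995, 0.104, -0.001], [0.104, -0.995, -0.003], [-0.001, 0.003, -1.0]]
ft_force: [-2.5, -19.8, -2.4]
finger_gap: 0.648
```

```bash
python3 look.py 9
```

```text
14.95 tcp stop [-0.0655 -0.1285] [ 0.616  -0.034   0.0048] F [ -2.5 -19.8  -2.4]
```

View pics/top_9.png

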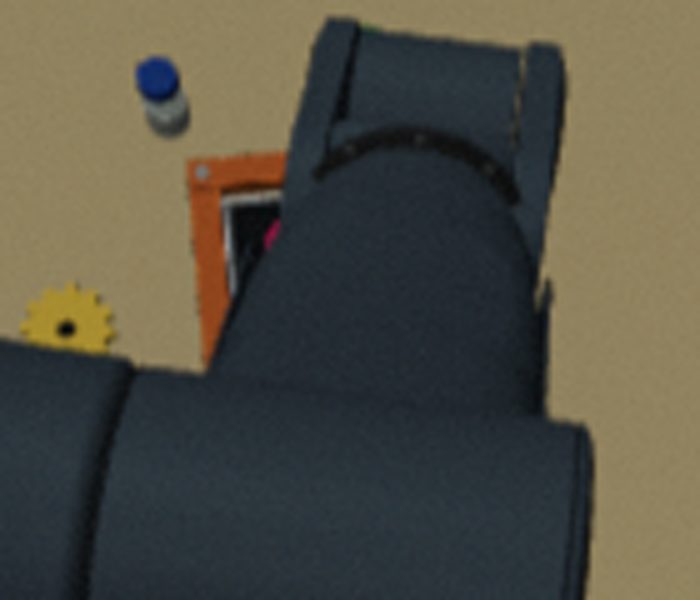

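View pics/wrist_9.png

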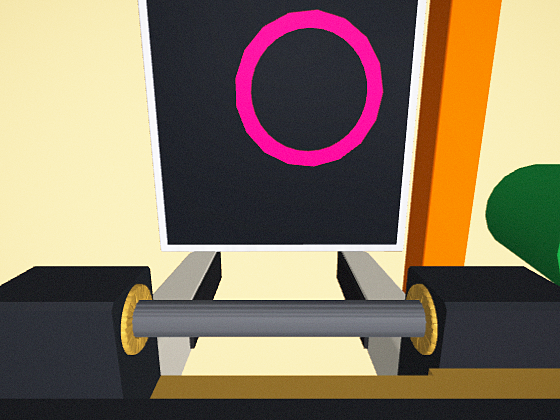

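Contact with the side fence is confirmed: about 20 N, and the TCP position matches. Next I'll go back to the near side for the push to the far fence.

Request:
{"op": "jog_arm", "data": {"series": [[[0, 5, 0], [0, 0, 0], 0.29], [[0, 20, 0], [0, 0, 0], 0.29], [[0, 0, -30], [0, 0, 0], 0.29], [[0, 0, -40], [0, 0, 0], 0.29], [[0, 0, -40], [0, 0, 0], 0.29], [[0, 0, -40], [0, 0, 0], 0.29], [[-10, -9, 0], [0, 0, 0], 0.29], [[-19, -18, 0], [0, 0, 0], 0.29], [[-19, -18, 0], [0, 0, 0], 0.29], [[-19, -18, 0], [0, 0, 0], 0.29], [[-19, -18, 0], [0, 0, 0], 0.29], [[-10, -9, 0], [0, 0, 0], 0.29]]}}

```text
t: 16.05
tcp_pos: [0.5121, 0.0249, 0.155]
tcp_rot: [[0.995, 0.104, -0.001], [0.104, -0.995, 0.001], [-0.0, -0.001, -1.0]]
ft_force: [-0.1, -0.1, -0.9]
finger_gap: 0.644
```

Request:
{"op": "jog_arm", "data": {"series": [[[0, 0, 0], [0, 0, -0.1208], 0.29], [[0, 0, 0], [0, 0, -0.1208], 0.29], [[0, 0, 0], [0, 0, -0.1208], 0.29], [[0, 0, 0], [0, 0, -0.1208], 0.29], [[0, 0, 0], [0, 0, -0.1208], 0.29], [[0, 0, 0], [0, 0, -0.1208], 0.29], [[0, 0, 0], [0, 0, -0.1208], 0.29], [[0, 0, 0], [0, 0, -0.1208], 0.29], [[0, 0, 0], [0, 0, -0.1208], 0.29], [[0, 0, 0], [0, 0, -0.1208], 0.29], [[0, 0, 0], [0, 0, -0.1208], 0.29], [[0, 0, 0], [0, 0, -0.1208], 0.29], [[0, 0, 0], [0, 0, -0.1208], 0.29], [[0, 0, 0], [0, 0, 0], 0.29]]}}

```text
t: 17.22
tcp_pos: [0.5142, 0.0235, 0.155]
tcp_rot: [[-0.108, 0.994, 0.0], [0.994, 0.108, 0.001], [0.001, 0.0, -1.0]]
ft_force: [0.1, -0.4, -0.2]
finger_gap: 0.648
```

```bash
python3 look.py 10
```

```text
17.22 tcp stop [-0.1609 -0.0608] [0.5142 0.0235 0.155 ] F [ 0.1 -0.4 -0.2]
```

View pics/top_10.png

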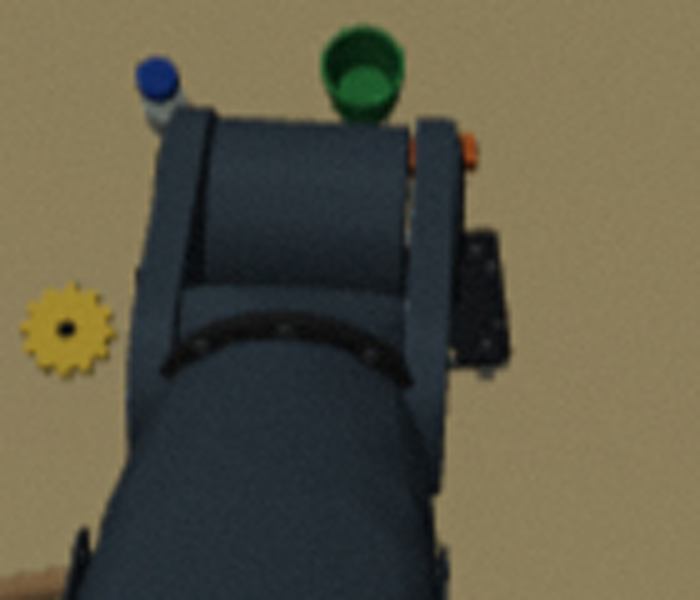

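Request:
{"op": "jog_arm", "data": {"series": [[[0, 0, 30], [0, 0, 0.005], 0.29], [[0, 0, 30], [0, 0, 0], 0.29], [[0, 0, 30], [0, 0, 0], 0.29], [[0, 0, 30], [0, 0, 0], 0.29], [[0, 0, 20], [0, 0, 0], 0.29], [[0, 0, 9], [0, 0, 0], 0.29], [[0, 0, 0], [0, 0, 0], 0.29], [[0, 5, 0], [0, 0, 0], 0.29], [[0, 6, 0], [0, 0, 0], 0.29], [[0, 6, 0], [0, 0, 0], 0.29], [[0, 5, 0], [0, 0, 0], 0.29], [[0, 2, 0], [0, 0, 0], 0.29], [[0, 0, 0], [0, 0, 0], 0.29]]}}

```text
t: 18.4
tcp_pos: [0.5389, 0.0255, 0.0062]
tcp_rot: [[-0.098, 0.995, 0.001], [0.995, 0.098, -0.0], [-0.0, 0.001, -1.0]]
ft_force: [0.9, 0.1, -0.2]
finger_gap: 0.642
```

Request:
{"op": "jog_arm", "data": {"series": [[[0, 2, 0], [0, 0, 0], 0.29], [[0, 2, 0], [0, 0, 0], 0.29], [[0, 2, 0], [0, 0, 0], 0.29], [[0, 1, 0], [0, 0, 0], 0.29], [[0, 0, 0], [0, 0, 0], 0.29]]}}

```text
t: 18.82
tcp_pos: [0.5434, 0.0261, 0.0055]
tcp_rot: [[-0.098, 0.995, -0.004], [0.995, 0.098, -0.0], [0.0, -0.004, -1.0]]
ft_force: [-7.0, -0.6, 5.5]
finger_gap: 0.642
```

Request:
{"op": "jog_arm", "data": {"series": [[[0, 1, 0], [0, 0, -0.005], 0.29], [[0, 1, 0], [0, 0, 0], 0.29], [[0, 1, 0], [0, 0, 0], 0.29], [[0, 0, 0], [0, 0, 0], 0.29]]}}

```text
t: 19.15
tcp_pos: [0.5466, 0.0264, 0.0055]
tcp_rot: [[-0.103, 0.995, -0.003], [0.995, 0.103, -0.0], [0.0, -0.003, -1.0]]
ft_force: [-5.5, -0.3, 3.0]
finger_gap: 0.65
```

Still sliding, and not yet at the fence.

Request:
{"op": "jog_arm", "data": {"series": [[[0, 1, 0], [0, 0, 0], 0.29], [[0, 1, 0], [0, 0, 0], 0.29], [[0, 0, 0], [0, 0, 0], 0.29]]}}

```text
t: 19.4
tcp_pos: [0.5467, 0.0264, 0.0054]
tcp_rot: [[-0.103, 0.995, -0.008], [0.995, 0.103, -0.0], [0.001, -0.008, -1.0]]
ft_force: [-14.1, -2.8, 13.0]
finger_gap: 0.646
```

Request:
{"op": "jog_arm", "data": {"series": [[[0, -4, 0], [0, 0, 0], 0.29], [[0, -15, 0], [0, 0, 0], 0.29], [[0, -15, 0], [0, 0, 0], 0.29], [[0, 0, -30], [0, 0, 0], 0.29], [[0, 0, -40], [0, 0, 0], 0.29], [[0, 0, -40], [0, 0, 0], 0.29], [[0, 0, -40], [0, 0, 0], 0.29], [[-20, 15, 0], [0, 0, 0], 0.29], [[-25, 18, 0], [0, 0, 0], 0.29], [[-25, 18, 0], [0, 0, 0], 0.29], [[-25, 18, 0], [0, 0, 0], 0.29], [[-20, 18, 0], [0, 0, 0], 0.29], [[-10, 10, 0], [0, 0, 0], 0.29]]}}

```text
t: 20.48
tcp_pos: [0.6271, -0.0935, 0.1557]
tcp_rot: [[-0.101, 0.995, 0.001], [0.995, 0.101, -0.0], [-0.001, 0.001, -1.0]]
ft_force: [0.2, 1.4, -0.1]
finger_gap: 0.647
```

Request:
{"op": "jog_arm", "data": {"series": [[[0, 0, 0], [0, 0, 0.1208], 0.29], [[0, 0, 0], [0, 0, 0.1208], 0.29], [[0, 0, 0], [0, 0, 0.1208], 0.29], [[0, 0, 0], [0, 0, 0.1208], 0.29], [[0, 0, 0], [0, 0, 0.1208], 0.29], [[0, 0, 0], [0, 0, 0.1208], 0.29], [[0, 0, 0], [0, 0, 0.1208], 0.29], [[0, 0, 0], [0, 0, 0.1208], 0.29], [[0, 0, 0], [0, 0, 0.1208], 0.29], [[0, 0, 0], [0, 0, 0.1208], 0.29], [[0, 0, 0], [0, 0, 0.1208], 0.29], [[0, 0, 0], [0, 0, 0.1208], 0.29], [[0, 0, 0], [0, 0, 0.1208], 0.29], [[0, 0, 0], [0, 0, 0], 0.29]]}}

```text
t: 21.65
tcp_pos: [0.6256, -0.0912, 0.1557]
tcp_rot: [[0.995, 0.098, 0.0], [0.098, -0.995, 0.0], [0.0, 0.0, -1.0]]
ft_force: [0.1, -0.7, 0.5]
finger_gap: 0.642
```

```bash
python3 look.py 11
```

```text
21.65 tcp stop [-0.0619 -0.1863] [ 0.6256 -0.0912  0.1557] F [ 0.1 -0.7  0.5]
```

View pics/wrist_11.png

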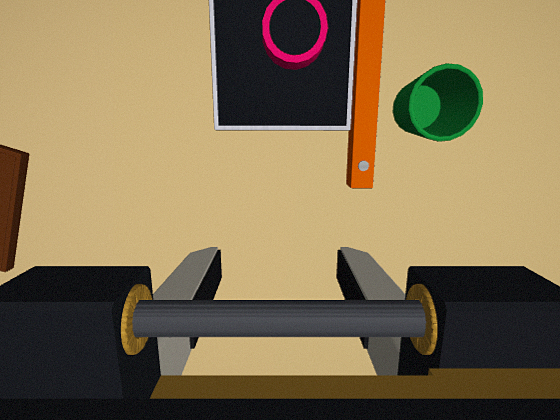

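View pics/top_11.png

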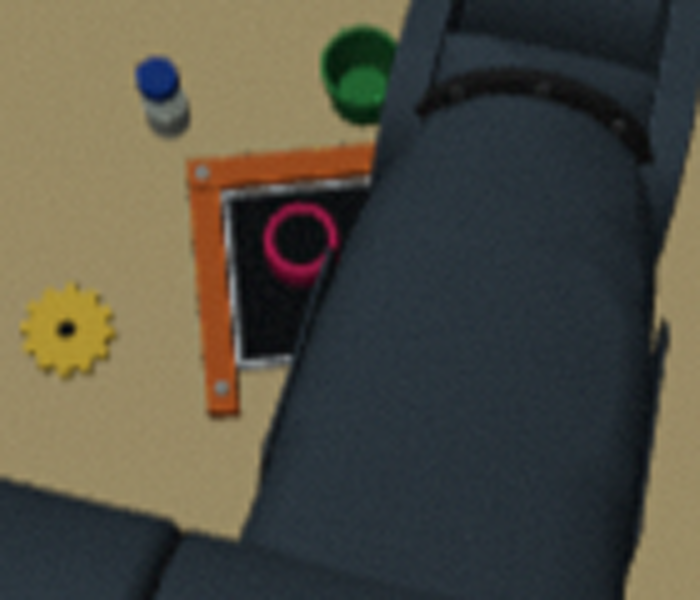

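Both edges look seated. I'll clear the arm for an unobstructed check.

Request:
{"op": "jog_arm", "data": {"series": [[[-20, 15, -15], [0, 0, 0], 0.29], [[-25, 20, -15], [0, 0, 0], 0.29], [[-25, 20, -10], [0, 0, 0], 0.29], [[-25, 20, 0], [0, 0, 0], 0.29], [[-25, 20, 0], [0, 0, 0], 0.29], [[-25, 20, 0], [0, 0, 0], 0.29], [[-25, 20, 0], [0, 0, 0], 0.29], [[-25, 20, 0], [0, 0, 0], 0.29], [[-25, 20, 0], [0, 0, 0], 0.29], [[-20, 15, 0], [0, 0, 0], 0.29], [[0, 0, 0], [0, 0, 0], 0.29]]}}

```text
t: 22.67
tcp_pos: [0.404, -0.3073, 0.196]
tcp_rot: [[0.995, 0.105, -0.0], [0.105, -0.995, -0.001], [-0.0, 0.001, -1.0]]
ft_force: [0.5, -0.1, -0.6]
finger_gap: 0.646
```

```bash
python3 look.py 12
python3 - <<'E'
from h import *
S=np.array([.668,.1005,.103])
for cam in ("top","scene"):
    d=robot.read_camera(cam)
    c=S[:2]+rot(S[2])@[-.09,-.09]; r=pick(cam,"plate",proj(d,[[*c,.012]])[0])
    if r is None: print(cam,"none"); continue
    c,s,a=plate_fit(d,r["mask"]); print(cam,s,"centre in stop",instop(S,c).round(4),"ang",round(a-S[2],4))
    for n in "spool glue pot gear scraper caliper driver".split():
        for q in robot.mark_of(cam,n)[:1]: print(n,unproj(d,q["location"],0)[0].round(3))
d=robot.read_camera("scene"); u=proj(d,[[*(S[:2]+rot(S[2])@[-.06,-.06]),.012]])[0].astype(int)
cv2.imwrite("pics/scene12.png",cv2.resize(d["color"][u[1]-60:u[1]+60,u[0]-70:u[0]+70,::-1],None,fx=5,fy=5,interpolation=cv2.INTER_CUBIC))
E
```

```text
22.67 tcp stop [-0.3046 -0.3785] [ 0.404  -0.3073  0.196 ] F [ 0.5 -0.1 -0.6]
top [121.2906723  119.45301056] centre in stop [-0.0614 -0.0618] ang -0.007
spool [ 0.584 -0.424  0.   ]
glue [0.673 0.1   0.   ]
pot [0.743 0.014 0.   ]
gear [0.576 0.193 0.   ]
scraper [0.398 0.26  0.   ]
caliper [0.572 0.39  0.   ]
scene [112.17788696 119.96202087] centre in stop [-0.0638 -0.0589] ang -0.0034
spool [ 0.599 -0.421  0.   ]
glue [0.724 0.143 0.   ]
pot [0.743 0.011 0.   ]
scraper [0.407 0.264 0.   ]
caliper [0.571 0.389 0.   ]
driver [ 0.359 -0.291  0.   ]
```

View pics/top_12.png

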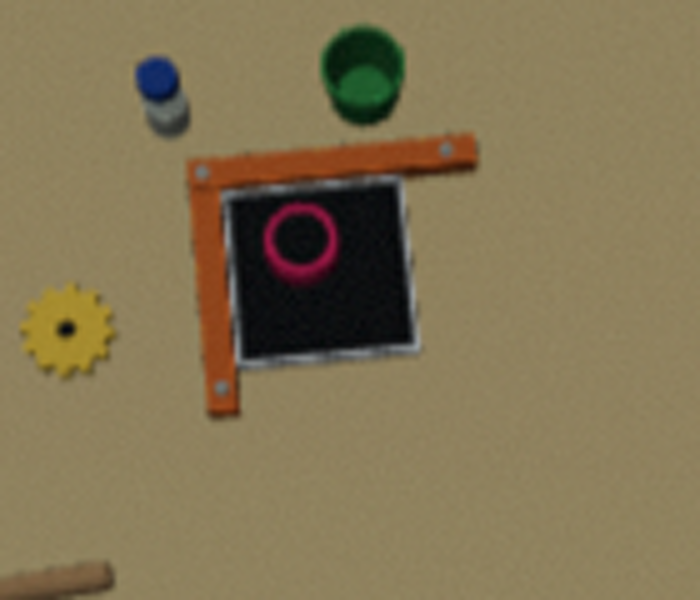

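View pics/scene12.png

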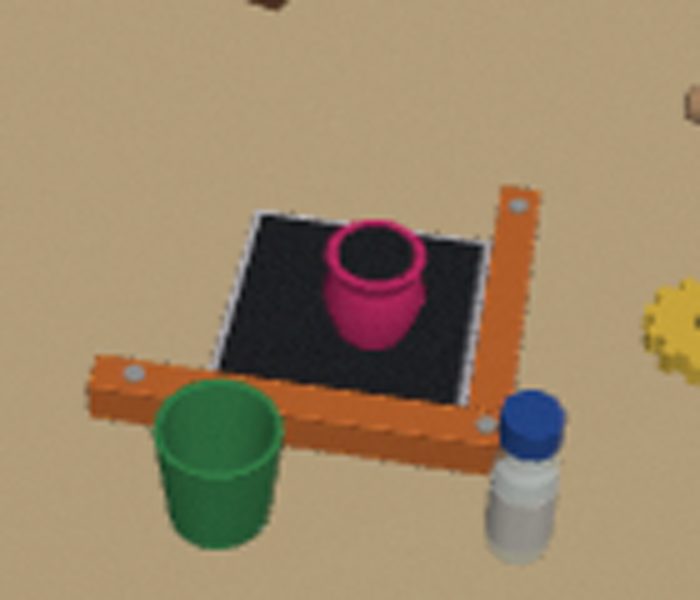

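The clear views show the plate's left and far rims meeting the fences: the left rim at top crop (225–238, 190–365) and the far rim at (225–400, 180–190). The bystanders look unmoved, so I'm handing in.

```bash
python3 -c "
from workcell import robot
print(robot.close_job(), robot.get_state()['t'])"
```

```text
the job is handed in; nothing more can be done
the job is handed in; nothing more can be done
```

I pushed the black plate into the orange corner stop and handed the job in at about 23 s of the 58 s allowed; no verdict was reported. I pushed it square from its near edge with both fingers, then left to the side fence, then away to the far fence.

**Fences:** the fingers stopped against resistance on both sides, at about 20 N on the side fence and 14 N on the far one. The finger positions put the plate's edges about 1 mm from each fence.

**Pose:** the final top picture puts the plate's centre at (-61, -62) mm in the stop's frame (home is -60, -60), turned -0.007 rad. The scene camera puts it at (-64, -59) mm, turned -0.003 rad. That 3–4 mm difference fits its rougher plate outline, which measured 112 x 120 mm instead of 120 x 120. I did not push left a second time after the far push; the pictures show the left edge still flush.

**Bystanders:** in the final pictures the glue stick, cup and gear look unmoved. The networks' marks for the spool and scraper also match the start, and the arm stayed clear of the rest. A few marks were wrong or uneven:
- The glue stick was marked on the stop's corner in the final top view, which I ignored.
- The caliper and driver marks differ from their first readings by 13 mm and 22 mm, which I put down to network error because nothing went near them.

**Failed step:** my first approach straddled the plate's near right corner. The left finger nudged the plate about 5 mm before I backed off, narrowed the fingers and tried again.

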